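# Hold the circlip spread at the groove

### The arm

A 6-joint arm with a two-finger parallel gripper is mounted at the origin on the work surface. World frame = base frame: x ahead of the robot, y to its left, z up, the work surface at z = 0. Lengths are in m, angles in rad, forces in N, time in s.
With the tool pointing down it reaches from about 0.35 to 1 m from the base axis. Payload 7.1 kg.
Tool frame: the origin (TCP) lies between the finger pads; the fingertips stand 22 mm ahead of it and the grasp point (between the pads) lies 3 mm ahead of it; z points along the fingers, y is the line along which they close (so a half turn about z gives the same grasp; the last joint's range is limited). The gripper opens to 85 mm and grips with 20 to 120 N. Pads are 22 mm wide; open, the fingers measure 114 mm over their backs; the gripper's body (76 mm by 85 mm) begins 54 mm behind the grasp point. The pads swing forward as they close: fully open they stand 13 mm farther back than shut.
Start: joints at [1.279, 0.423, 1.63, -0, 1.089, -0.019], TCP at [0.168, 0.602, 0.253] pointing down, gripper open.
Joint ranges: [-3, 3], [-0.9, 2.11], [0.09, 2.58], [-1.31, 4.45], [0.11, 2.69], [-2.54, 2.54]. Speed limits (rad/s): [2.39, 2.39, 3.01, 3.14, 3.14, 3.14].

### API

Orientations are given as a rotation vector (axis times angle).
In Python, from rig import manip gives the robot as it stands. The module is installed in compiled form; this text tells all that it offers. Calls block until the motion is done:
- manip.move_to(position, orientation): joint-space move of the TCP to a pose.
- manip.servo_line(position, orientation=None, rate=0.15): straight line of the TCP; orientation=None keeps the orientation; rate is the mean speed in m/s.
- manip.set_joints(angles): joint-space move.
- manip.command_gripper(opening, f_grip=None): finger opening in m; f_grip is the grip in N (None keeps the last); returns when the fingers have stopped.
- manip.hold(seconds).
- manip.solve_ik(position, orientation): joint angles nearest the present ones, or None.
- manip.camera(name): name is "side" or "top"; returns a dict with "image" (384x512x3 uint8, red, green, blue), "fx", "fy", "cx", "cy" (pixels), "k1" (the pictures are not rectified: a ray, as slopes to the right and down, at radius r is drawn at 1 + k1 r^2 times it, then the intrinsics apply), "cam_to_world" (4x4, takes a point from camera to world coordinates). Camera axes: x right, y down, z forward; pixel columns grow to the right and rows downward; lengths in m; the calibration is good to about 2 mm. A picture is of the moment at which its call begins. There is no depth.
A pose or a line that the arm cannot do raises manip.IKError and nothing moves.
- manip.sign_off(): hands the job in; it is judged then, once.
Readings, each from a call of its own:
- manip.get_time(): time.
- manip.get_joint_positions(): joint angles.
- manip.get_joint_vel(): joint speeds.
- manip.get_tau(): joint torques, N m.
- manip.get_position(): TCP position.
- manip.get_ee_rot(): TCP orientation.
- manip.get_contact_force(): force on the tool from outside, world axes, zero at the start.
- manip.get_torque(): the same for the moment, N m.
- manip.get_width(): finger opening in m.
- manip.get_grip_force(): force on a finger pad.
Only numpy, scipy, OpenCV 4.12 (cv2) and the standard library are available. Lean on these libraries where they do the work, as an engineer would, in place of code of your own. Each camera call takes 0.05 s, during which the arm holds its last target. There are 200 camera calls.

### The job

Take the blue-handled circlip pliers off their rest, squeeze the handles right up so the clip on their tips spreads wide, and slide the clip level down over the upright axle stub, pushing the white wheel ahead of it, without forcing, until you feel the wheel come fully home on its block; the clip is then at the groove. Keep the clip well spread all the way down the stub so that it never bites, and finish still holding the pliers squeezed, level, with the spread clip around the groove: do not let go. Leave the button gauge, spool, jar and toggle alone.

Things in the scene. Friction and masses are not known exactly. Their poses are not given: they have to be found in the camera images.
- pliers: Circlip pliers, 170 mm long, 0.17 kg, lying flat on the rest. Origin: underside at the pivot; x from pivot to clip, z up. Two blue handles, 9 mm thick, z 0 to 20 mm, run back from the pivot, one each side of the x axis, to x = -90 mm. Squeezing them together along y SPREADS the clip, which is captive on the tips and cannot come off.
- grip (a point): Midway between the handles, 45 mm behind the pivot, at half their height. Outer faces here: 51 mm apart released, 32 mm and parallel when fully squeezed. 4 N a side starts them moving, 8 N holds them fully squeezed; a grip of about 45 N also keeps the pliers from pitching.
- spread (a joint): How far the pliers spread the clip (rad at the pivot): 0 clip closed (handles apart, spring returned), 0.205 fully spread (handles at their stop). The clip clears the stub above about 0.13; fully spread it leaves about 2 mm all round.
- clip (a point): Centre of the hole of the fully spread clip, 99 mm ahead of grip, fixed to the pliers, with their axes, at half the clip's thickness. The clip is a dark steel ring, 5 mm thick, open towards the pliers, 40 mm wide outside; hole 32 mm closed, a 38 mm circle when spread. Its underside is 7.5 mm above the handles' underside.
- stub: Fixed upright steel axle stub, 34 mm in diameter, standing on a grey block 72 x 72 x 25 mm. Origin: underside centre of the block, on the stub's axis; z up. The stub's top, with a 3 mm chamfer, is 89 mm above the origin; its groove (30 mm diameter, 8 mm high) spans 45 to 53 mm.
- groove (a point): Centre of the stub at half the height of the groove, 49 mm above the stub's origin (40 mm below its top). With the wheel home and the clip resting on it, clip is 1.5 mm below this point.
- wheel (a joint): Height in m of the white wheel (62 mm wide, 20 mm high, 52 mm wide grey hub on top) above its home on the block. It slides on the stub with about 2 N friction and stays where left, 6 to 14 mm up at first. At 0 it is home, stopped by the block, hub top at the groove's lower edge, 45 mm above the stub's origin.
- gauge: Bystander: tarnished steel button gauge, a flat sliding rule 120 x 48 x 12 mm. Origin: underside, middle of the rule.
- spool: Bystander: polished walnut spool, 52 mm wide, 60 mm high, standing. Origin: underside centre.
- jar: Bystander: blue glass jar of coat buttons with a steel lid, 76 mm wide, 104 mm high. Origin: underside centre.
- toggle: Bystander: chunky antler toggle, 74 x 24 x 22 mm, lying. Origin: underside centre.
- rest: Fixed narrow black rest under the pliers, 30 mm high. Upper part 18 mm wide, from 80 mm behind the pivot to 20 mm ahead; foot 120 x 60 mm, 6 mm high. Origin: underside, below the pivot (within 4 mm); x about as the pliers' x.
Mind the look-alikes: they are no part of the job. What is shaped like the pliers but yellow is not meant.

How it is judged:
By the outcome, as a careful person would: the job done as asked, in the order asked, and still so for the second after the job is handed in, while the arm keeps its last pose, push and grip.
It also fails if it takes over 40 s, if anything falls off the work surface, if the arm or the gripper's body presses on something with over 40 N, if the wrist force passes 120 N, or if a joint passes its speed limit or range.

## Working session

There is one attempt and no reset: what is moved stays moved. The work goes in short steps, each a Python script; the robot and the scene stay as the last script left them, time stands still between calls to the robot, and variables do not carry over. Pictures are saved under pics/ and viewed, at most 10 in all, crops included, and the job is handed in when it is done.

```bash
mkdir -p pics; cat > h.py <<'E'
import numpy as np, cv2, pickle
from rig import manip
def snap(n):
    c=manip.camera(n); return c
def K(c): return np.array([[c['fx'],0,c['cx']],[0,c['fy'],c['cy']],[0,0,1.]])
def ray(c,px):
    # distortion: x_d = x(1+k1 r^2): OpenCV model
    p=cv2.undistortPoints(np.array([[px]],float),K(c),np.array([c['k1'],0,0,0.]))[0,0]
    T=np.array(c['cam_to_world']); d=T[:3,:3]@np.array([p[0],p[1],1]); return T[:3,3],d
def onz(c,px,z):
    o,d=ray(c,px); return o+d*(z-o[2])/d[2]
def proj(c,P):
    T=np.linalg.inv(np.array(c['cam_to_world'])); P=np.atleast_2d(P)
    r=cv2.Rodrigues(T[:3,:3])[0]
    return cv2.projectPoints(np.array(P,float),r,T[:3,3],K(c),np.array([c['k1'],0,0,0.]))[0][:,0]
def save(n,im,s=1):
    cv2.imwrite(n,cv2.resize(im[:,:,::-1],None,fx=s,fy=s,interpolation=cv2.INTER_CUBIC))
E
python3 - <<'E'
from h import *
for n in ['top','side']:
    c=snap(n); pickle.dump(c,open(n+'0.pkl','wb')); save(f'pics/{n}0.png',c['image'],1.5)
    print(n,c['fx'],c['fy'],c['cx'],c['cy'],c['k1'],np.round(c['cam_to_world'],3).tolist())
print(manip.get_time(),manip.get_ee_rot(),manip.get_width())
E
```

```text
top 379.71041816735936 379.71041816735936 254.02115042027216 196.46035066416326 -0.026842037489271182 [[0.006, -0.999, 0.05, 0.429], [-1.0, -0.007, -0.012, 0.032], [0.012, -0.05, -0.999, 1.386], [0.0, 0.0, 0.0, 1.0]]
side 379.4032984491018 379.4032984491018 252.47038395465023 198.16283572005236 -0.004124821117964195 [[0.852, -0.356, 0.383, 0.12], [-0.522, -0.549, 0.652, -0.681], [-0.021, -0.756, -0.654, 0.758], [0.0, 0.0, 0.0, 1.0]]
0.1 [-4.27140576e-01 -3.11221714e+00  2.20856740e-03] 0.0851257034610486
```

View pics/top0.png

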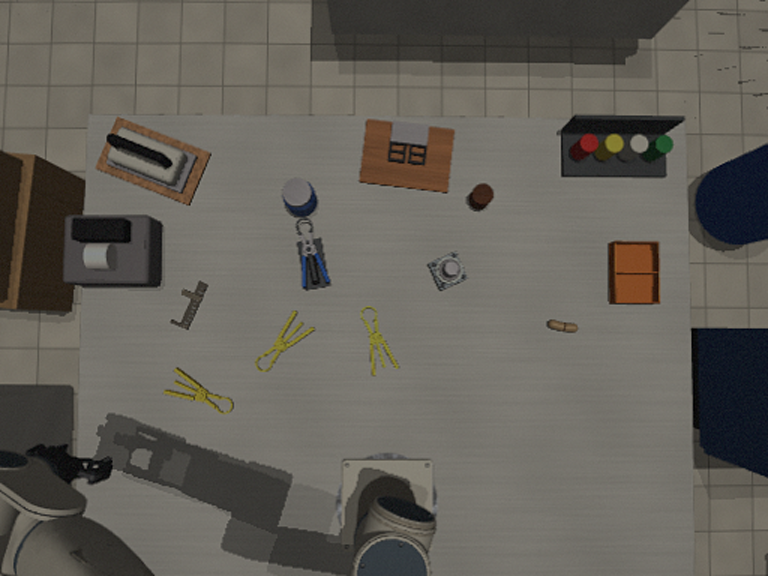

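View pics/side0.png

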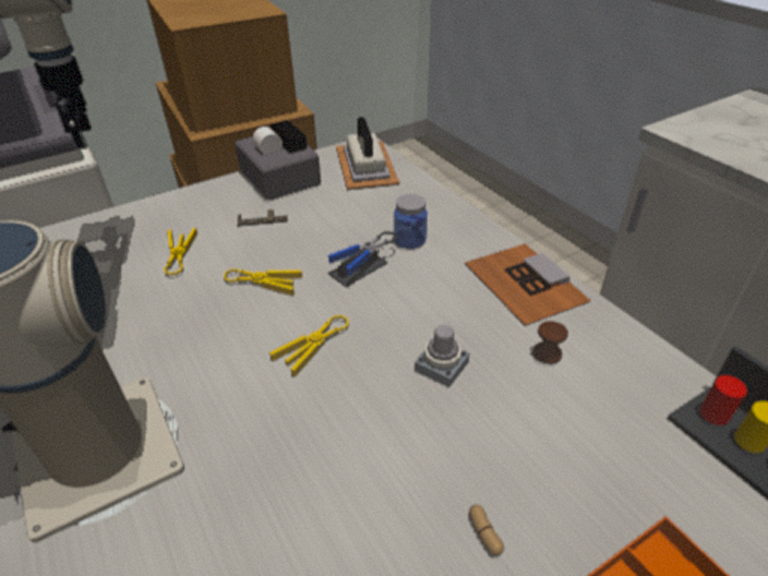

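Top view (1.5x pixels): the blue-handled pliers are at (312,258) on the black rest, clip at (304,229), just short of the blue jar at (299,197). The stub and block are at (448,270). Things that could be mistaken for the pliers are the yellow ones at (285,341), (379,341) and (199,391). I choose the blue ones and will check with a close crop.

```bash
python3 - <<'E'
from h import *
t=pickle.load(open('top0.pkl','rb'))['image']; s=pickle.load(open('side0.pkl','rb'))['image']
def crop(im,x,y,w,h,k): return cv2.resize(im[y:y+h,x:x+w],None,fx=k,fy=k,interpolation=cv2.INTER_CUBIC)
# top: pliers x185-235,y115-200 ; stub x275-325 y155-205
a=crop(t,180,115,50,85,7); b=crop(t,275,155,50,50,8)
out=np.zeros((600,800,3),np.uint8); out[:595,:350]=a; out[:400,400:800]=b
save('pics/crop_top.png',out)
a=crop(s,210,125,70,70,7.8); 
b=crop(s,270,205,50,60,5)
out=np.zeros((600,800,3),np.uint8); out[:546,:546]=a; out[:300,550:800]=b
save('pics/crop_side.png',out)
E
```

```text
(no output)
```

View pics/crop_top.png

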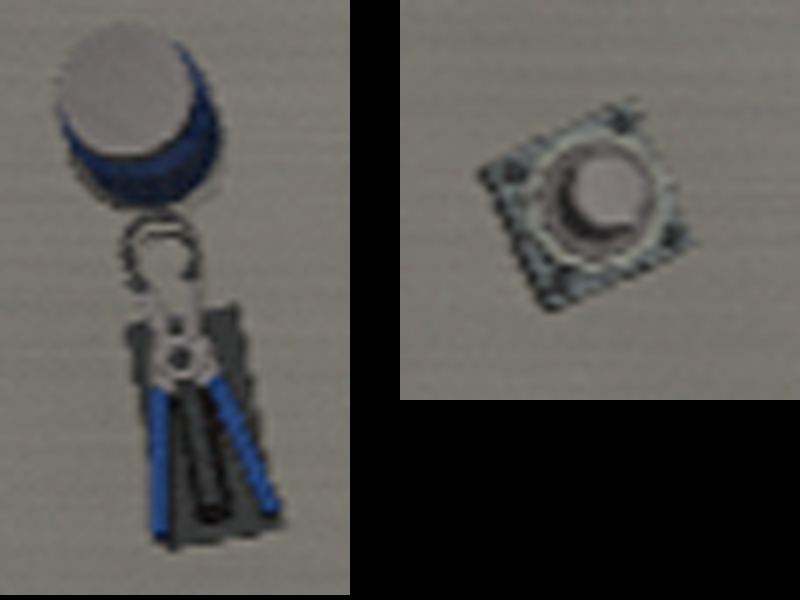

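View pics/crop_side.png

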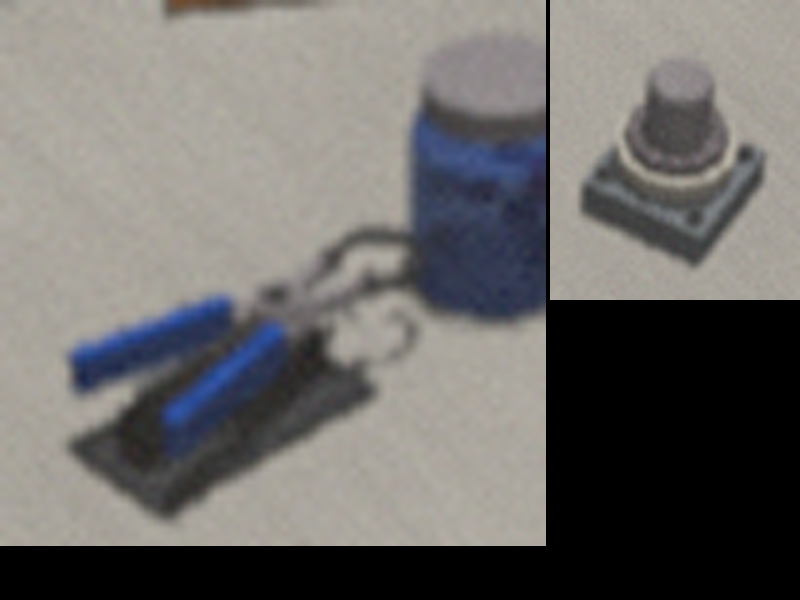

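The crops confirm it. The blue handles run in the top crop from the pivot (180,358) to their ends at (160,532) and (272,512). The dark clip is centred near (160,250), a few mm short of the jar. The stub's top is at (610,190) in the top crop and (682,80) in the side crop.

```bash
cat > m.py <<'E'
from h import *
t=pickle.load(open('top0.pkl','rb')); s=pickle.load(open('side0.pkl','rb'))
A=lambda u,v:(180+(u+.5)/7-.5,115+(v+.5)/7-.5)
B=lambda u,v:(275+(u-400+.5)/8-.5,155+(v+.5)/8-.5)
SA=lambda u,v:(210+(u+.5)/7.8-.5,125+(v+.5)/7.8-.5)
SB=lambda u,v:(270+(u-550+.5)/5-.5,205+(v+.5)/5-.5)
f=lambda x:np.round(x,4)
print('stubtop',f(onz(t,B(610,190),.089)),f(onz(s,SB(682,80),.089)))
print('block',[f(onz(t,B(*q),.025))[:2] for q in [(485,172),(630,100),(695,240),(548,310)]])
print('pivot',f(onz(t,A(180,358),.047)),f(onz(s,SA(275,298),.047)))
print('ends',f(onz(t,A(160,532),.05)),f(onz(t,A(272,512),.05)))
print('starts',f(onz(t,A(160,392),.05)),f(onz(t,A(217,380),.05)))
print('clip',f(onz(t,A(160,250),.04)),f(onz(s,SA(383,263),.04)))
print('jar lid',f(onz(t,A(126,90),.104)), 'clip front',f(onz(t,A(158,215),.042)))
print('end mid side',f(onz(s,SA(72,355),.05)),f(onz(s,SA(168,410),.05)))
E
python3 m.py
```

```text
stubtop [ 0.5586 -0.1434  0.089 ] [ 0.5595 -0.146   0.089 ]
block [array([ 0.5727, -0.0957]), array([ 0.6058, -0.1612]), array([ 0.5427, -0.1905]), array([ 0.5106, -0.1242])]
pivot [0.605  0.1898 0.047 ] [0.6075 0.1909 0.047 ]
ends [0.5165 0.1983 0.05  ] [0.527  0.1421 0.05  ]
starts [0.5873 0.1993 0.05  ] [0.5936 0.1706 0.05  ]
clip [0.6612 0.2015 0.04  ] [0.6635 0.1962 0.04  ]
jar lid [0.7287 0.2112 0.104 ] clip front [0.6788 0.2026 0.042 ]
end mid side [0.5172 0.1982 0.05  ] [0.532  0.1454 0.05  ]
```

```bash
cat >> h.py <<'E'
from scipy.spatial.transform import Rotation as R
def ori(yaw,flip): # tool down, tool x along pliers x (flip: opposite)
    a=yaw+(np.pi if flip else 0); x=np.array([np.cos(a),np.sin(a),0]); z=np.array([0,0,-1.])
    return R.from_matrix(np.c_[x,np.cross(z,x),z]).as_rotvec()
E
python3 - <<'E'
from h import *
g=np.array([.563,.1805,.040]); y=np.radians(12)
for fl in (0,1):
    print(fl,np.round(manip.solve_ik(g,ori(y,fl)),2))
    for psi in (-30,0,12,20): 
        p=np.radians(psi); q=np.array([.559-.099*np.cos(p),-.1445-.099*np.sin(p),.05]); s=manip.solve_ik(q,ori(p,fl)); print(psi,None if s is None else np.round(s,2))
E
```

```text
0 [ 0.29  0.68  1.8  -0.    0.66  1.65]
-30 [-0.22  0.57  2.04 -0.    0.53  1.87]
0 [-0.33  0.57  2.04 -0.    0.53  1.24]
12 [-0.37  0.58  2.02 -0.    0.54  0.99]
20 [-0.39  0.58  2.01 -0.    0.55  0.83]
1 [ 0.29  0.68  1.8   0.    0.66 -1.49]
-30 [-0.22  0.57  2.04 -0.    0.53 -1.27]
0 [-0.33  0.57  2.04 -0.    0.53 -1.9 ]
12 [-0.37  0.58  2.02 -0.    0.54 -2.15]
20 [-0.39  0.58  2.01 -0.    0.55 -2.31]
```

```bash
python3 - <<'E'
from h import *
y=np.radians(12); o=ori(y,0)
manip.move_to([.563,.1805,.15],o)
manip.servo_line([.563,.1805,.040],rate=.12)
print(manip.get_time(),manip.get_position(),manip.get_contact_force())
manip.command_gripper(.0,f_grip=20)
print(manip.get_time(),manip.get_width(),manip.get_grip_force(),manip.get_contact_force())
c=snap('top');pickle.dump(c,open('top1.pkl','wb'))
d=snap('side');pickle.dump(d,open('side1.pkl','wb'))
out=np.zeros((560,800,3),np.uint8)
out[:560,:400]=cv2.resize(c['image'][100:212,170:250],None,fx=5,fy=5,interpolation=cv2.INTER_CUBIC)
out[:400,400:]=cv2.resize(d['image'][115:195,205:285],None,fx=5,fy=5,interpolation=cv2.INTER_CUBIC)
save('pics/grip.png',out)
E
```

```text
3.275 [0.5635446  0.18067434 0.04064036] [-0.1618598   0.32234204 -0.14678346]
3.8167 0.03131441802720823 19.538260102272034 [-4.98870058 -1.03061567  8.23033895]
```

View pics/grip.png

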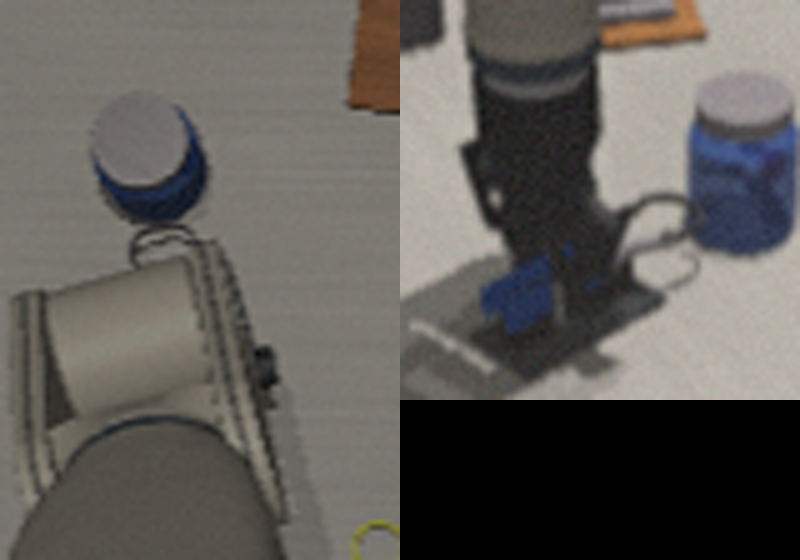

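The handles are fully squeezed (31.3 mm). The jar hasn't moved: its lid is still at original pixel (197.6,127). Next I raise the grip force, back away from the jar while lifting, and carry the pliers to just above the stub.

```bash
python3 - <<'E'
from h import *
y=np.radians(12)
manip.command_gripper(.0,f_grip=50)
print(manip.get_width(),manip.get_grip_force(),manip.get_contact_force())
p=manip.get_position(); u=np.array([np.cos(y),np.sin(y),0])
manip.servo_line(p-.008*u+[0,0,.006],rate=.03)
print(manip.get_contact_force())
manip.servo_line(p-.03*u+[0,0,.10],rate=.12)
print(manip.get_contact_force(),manip.get_torque(),manip.get_width())
psi=0
manip.move_to([.559-.099,-.1445,.150],ori(psi,0))
manip.servo_line([.559-.099,-.1445,.120],rate=.08)
manip.hold(.3)
print(manip.get_time(),manip.get_position(),manip.get_contact_force(),manip.get_torque(),manip.get_width(),manip.get_grip_force())
c=snap('top');pickle.dump(c,open('top2.pkl','wb'))
d=snap('side');pickle.dump(d,open('side2.pkl','wb'))
out=np.zeros((600,800,3),np.uint8)
out[:600,:400]=cv2.resize(c['image'][140:215,275:325],None,fx=8,fy=8,interpolation=cv2.INTER_CUBIC)
out[:560,400:]=cv2.resize(d['image'][190:260,265:315],None,fx=8,fy=8,interpolation=cv2.INTER_CUBIC)
save('pics/above.png',out)
E
```

```text
0.02988955716109869 49.09038841724396 [-4.89301865 -1.05936945 10.8265785 ]
[-0.1658461   0.04392434 -1.15559588]
[ 0.76944678  1.01772526 -2.23782762] [-0.03598104  0.02747289  0.02665592] 0.029766260933036096
7.675 [ 0.46025235 -0.14460307  0.12039472] [-0.05848097 -0.46362341 -1.37500504] [0.05424901 0.04291829 0.03986453] 0.029513799025365575 49.36305820941925
```

View pics/above.png

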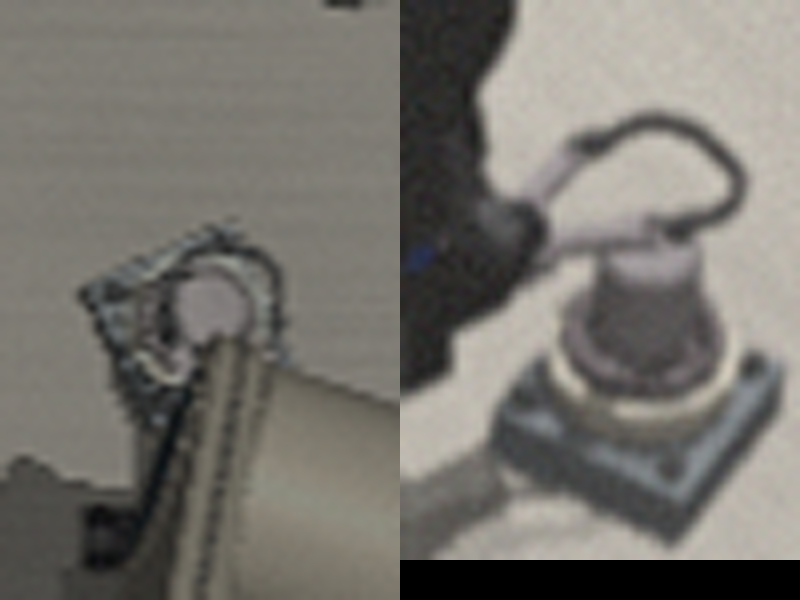

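```bash
cat > fit.py <<'E'
from h import *
from scipy.optimize import least_squares
c=pickle.load(open('top2.pkl','rb')); d=pickle.load(open('side2.pkl','rb'))
T=lambda u,v:(275+(u+.5)/8-.5,140+(v+.5)/8-.5)
S=lambda u,v:(265+(u-400+.5)/8-.5,190+(v+.5)/8-.5)
tp=[T(*q) for q in [(245,252),(265,268),(278,290),(281,320),(277,345)]]
sp=[S(*q) for q in [(590,143),(620,128),(660,120),(700,135),(728,162),(738,190),(718,215),(680,230)]]
def res(p,w=(1,1),full=False):
    r=[]
    for cam,pts in ((c,tp),(d,sp)):
        for q in pts:
            X=onz(cam,q,p[2]); r.append(np.hypot(*(X-p)[:2])-.021)
    return np.array(r)
s=least_squares(res,[.559,-.1445,.118]); print('joint',s.x.round(4),(res(s.x)*1e3).round(1))
for nm,sl in (('top',slice(0,5)),('side',slice(5,None))):
  for z in (.115,.120):
    q=least_squares(lambda p:res([*p,z])[sl],[.559,-.1445]).x; print(nm,z,q.round(4))
print('stub top, top cam',onz(c,T(213,303),.089).round(4))
# wheel/hub check side: stub axis
E
python3 fit.py
```

```text
joint [ 0.5576 -0.1497  0.1252] [ 1.2 -1.7 -2.6 -1.3  3.   3.7  2.2  3.2  0.8  0.6  3.4  3.8  4.6]
top 0.115 [ 0.5575 -0.1506]
top 0.12 [ 0.557  -0.1497]
side 0.115 [ 0.5656 -0.1415]
side 0.12 [ 0.5621 -0.1457]
stub top, top cam [ 0.5616 -0.1447  0.089 ]
```

The picture shows the spread clip arc around the stub top, clip centre about (231,300) and stub about (213,303) in the top crop. After parallax the clip is roughly 3 mm too far to -y; the side view agrees (about 2 mm to the right). I'll correct that, lower onto the chamfer with a force guard, then centre by light touch.

```bash
cat >> h.py <<'E'
def F(n=3):
    r=[]
    for _ in range(n): manip.hold(.03); r.append(manip.get_contact_force())
    return np.mean(r,0)
tgt=np.array([0,0,0.])
def go(p,rate=.03): manip.servo_line(np.array(p,float),rate=rate)
E
python3 - <<'E'
from h import *
p=np.array([.4597,-.1418,.105]); go(p,.06); manip.hold(.1)
f0=F(5); print('base',f0.round(2),manip.get_time())
for z in np.arange(.100,.0865,-.002):
    p[2]=z; go(p,.03); f=F()-f0
    print(round(z,4),f.round(2),manip.get_position().round(4))
    if np.abs(f).max()>3: break
np.save('f0.npy',f0); print(manip.get_time())
E
```

```text
base [-0.12 -0.05 -1.67] 8.4417
0.1 [ 0.59 -0.31 -0.16] [ 0.4596 -0.1418  0.0999]
0.098 [0.1  0.47 0.12] [ 0.4597 -0.1418  0.098 ]
0.096 [ 0.31 -0.59  0.07] [ 0.4597 -0.1418  0.096 ]
0.094 [-0.24  0.42 -0.41] [ 0.4597 -0.1418  0.094 ]
0.092 [ 0.03  0.35 -0.18] [ 0.4597 -0.1418  0.092 ]
0.09 [ 0.11  0.11 -0.23] [ 0.4597 -0.1418  0.0899]
0.088 [0.56 0.64 0.22] [ 0.4597 -0.1418  0.088 ]
10.9583
```

```bash
python3 - <<'E'
from h import *
p=np.array([.4597,-.1418,.088]); f0=np.load('f0.npy')
for z in (.086,.084,.082):
    p[2]=z; go(p,.02); f=F()-f0; print(z,f.round(2))
    if np.abs(f).max()>3: break
else:
    def probe(ax,s):
        q=p.copy()
        for k in range(1,10):
            q[ax]=p[ax]+s*k*.0006; go(q,.02); f=F()-f0
            if abs(f[ax])>2.2: break
        x=manip.get_position()[ax]; print('probe',ax,s,round(x,5),f.round(2),round(manip.get_time(),2)); go(p,.03); return x
    a=probe(1,1); b=probe(1,-1); p[1]=(a+b)/2; go(p)
    c=probe(0,-1); d=probe(0,1)
    print(p,F()-f0,manip.get_time())
E
```

```text
0.086 [ 0.06  0.37 -0.12]
0.084 [-0.4  0.3 -0.1]
0.082 [0.14 0.76 0.15]
probe 1 1 -0.13955 [-0.15 -4.    0.16] 13.41
probe 1 -1 -0.14704 [ 0.46  3.44 -0.13] 16.81
probe 0 -1 0.45681 [ 4.37  0.23 -0.75] 19.49
probe 0 1 0.46509 [ 0.11 -0.02 -0.21] 22.91
[ 0.4597     -0.14329323  0.082     ] [ 0.20033887  0.37689467 -0.06051893] 23.3417
```

Centred by touch at y = -0.1433 and x ≈ 0.4605 (the front arc touched at 0.4568). Now I slide down, feeling for the wheel and then its stop.

```bash
python3 - <<'E'
from h import *
p=np.array([.4605,-.1433,.082]); f0=np.load('f0.npy'); go(p,.03); print((F()-f0).round(2))
p[2]=.066; go(p,.03); f=F(2)-f0; print(p[2],f.round(2))
while p[2]>.044 and manip.get_time()<34:
    p[2]-=.001; go(p,.02); f=F(2)-f0
    print(round(p[2],4),f.round(1),manip.get_position()[2].round(4),end='; ')
    if f[2]>5.5 or np.hypot(*f[:2])>5: break
print(manip.get_time(),manip.get_torque().round(3),manip.get_width(),manip.get_grip_force())
E
```

```text
[ 0.24  0.09 -0.31]
0.066 [ 0.43 -0.29 -0.22]
0.065 [-0.3 -0.5  0.1] 0.0651; 0.064 [0.5 0.4 0.5] 0.064; 0.063 [0.9 0.1 0.2] 0.063; 0.062 [0.1 0.1 0.3] 0.062; 0.061 [0.1 0.1 0. ] 0.061; 0.06 [-0.1  0.8 -0.3] 0.06; 0.059 [-0.5 -0.4 -0.2] 0.059; 0.058 [ 0.1 -0.3  0.3] 0.058; 0.057 [-0.1  0.3  0.2] 0.057; 0.056 [-0.1  0.2  0.4] 0.056; 0.055 [0.4 0.  0.4] 0.055; 0.054 [0.2 0.  0.9] 0.054; 0.053 [0.4 0.  1.1] 0.053; 0.052 [0.7 0.1 0.7] 0.052; 0.051 [ 1.3 -0.5  1.1] 0.051; 0.05 [0.1 0.2 0.9] 0.05; 0.049 [0.4 0.2 0.7] 0.049; 0.048 [0.4 0.2 2.3] 0.048; 0.047 [-0.8 -0.1  5.8] 0.0471; 30.4583 [ 0.04  -0.284  0.003] 0.029350752961640247 50.56283354759216
```

```bash
python3 - <<'E'
from h import *
f0=np.load('f0.npy'); go([.4605,-.1433,.0476],.02); print((F()-f0).round(2))
c=snap('top'); d=snap('side')
out=np.zeros((600,800,3),np.uint8)
out[:600,:400]=cv2.resize(c['image'][140:215,275:325],None,fx=8,fy=8,interpolation=cv2.INTER_CUBIC)
out[:560,400:]=cv2.resize(d['image'][195:265,265:315],None,fx=8,fy=8,interpolation=cv2.INTER_CUBIC)
save('pics/home.png',out); print(manip.get_time(),manip.get_width())
E
```

```text
[-0.34  0.12  4.39]
30.9083 0.029380044393302777
```

View pics/home.png

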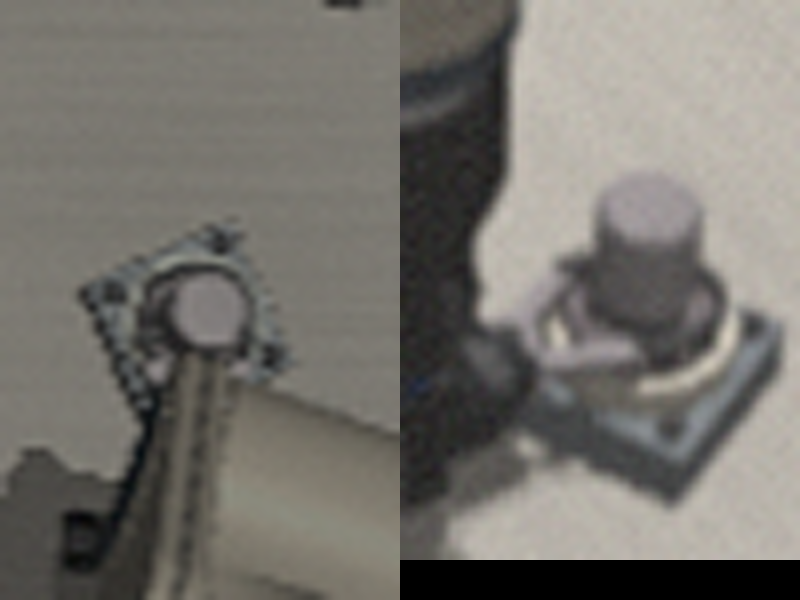

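The clip arc circles the stub and rests on the hub near side-crop pixel (650,340). The wheel sits on the block, and the pliers are still squeezed and level.

```bash
python3 -c "
from rig import manip
print(manip.sign_off())"
```

```text
the job is handed in; nothing more can be done
None
```

The job is handed in at about 31 s: the wheel is pushed home on its block (felt as a firm stop, about 4 N at the end), and the spread clip is around the groove with the blue pliers still held squeezed and level.

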